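# Glue up a window stop in the one-hand ratchet clamp

### The job

Load the window stop for gluing: stand the thin cork spacer squarely in the clamp's pocket next to the wooden block already there, then stand the wooden face plate next to the spacer. Then, moving the rod only by its trigger, pump the trigger until the sprung pad meets the plate and squeeze on until the pad is pushed in about 3 to 5 mm, never beyond 7 mm, which would crush the cork. Finish while still holding the trigger squeezed so that the pressure stays on (letting go loses it), and leave the other things on the ledge where they are.

Things in the scene. Friction and masses are not known exactly. Their poses are not given: they have to be found in the camera images.
- clamp: One-hand ratchet bar clamp lying flat, fixed on a 12 mm plywood board; place and yaw change. Origin on the ledge, below the rod's axis in the middle of the black head. +y: the way the rod advances; -x: the side where handle and trigger stick out (towards the robot); z up. Rod axis at x 0, z 37 mm. Head: x -67 to 18, y -38 to 38, top z 61. The 12 mm square rod trails out behind the head to y -180.
- jaw_face (a point): Middle of the fixed steel jaw's face (clamp x 0, y 200, z 37 mm; jaw 72 wide, top z 62), which closes the +y end of the pocket. Pocket: floor (board top) at z 12; two low side walls, inner faces at x -25.5 and 25.5 (51 mm apart), 6 thick, tops at z 24, from y 102 to 200; open above and towards the pad. Axes as the clamp's.
- block: Wooden body of the window stop, 44 x 44 x 50 mm high, already standing in the pocket within a few mm of the fixed jaw. Origin at the centre of its underside, axes as the clamp's.
- spacer: Loose cork spacer slab, stands on edge on the ledge: 44 mm wide (its x), 14 mm thick (its y), 50 mm high. Origin at the centre of its underside. May be gripped over its 44 mm width.
- plate: Loose wooden face plate, stands on edge on the ledge: 44 mm wide (its x), 18 mm thick (its y), 50 mm high. Origin at the centre of its underside. May be gripped over its 44 mm width.
- handle_mid (a point): Middle of the clamp's fixed straight handle at trigger-post height: a bar along the clamp's x (from x -150 to -60 mm), 14 mm thick in y (y -33 to -19), z 20 to 60 mm.
- trigger_post (a point): Middle of the upright round post (12 mm diameter, z 18 to 60) ending the trigger arm, 112 mm to -x of the rod, on the +y side of the handle. Outer width over handle and post: 48 mm at rest, 30 fully squeezed. It swings about an upright pivot at clamp x -52, y 0 (60 mm away). A gripper from above can straddle both and close along the clamp's y; the handle is fixed: only the post moves.
- squeeze (a joint): Trigger angle, rad: 0 at rest, 0.30 fully squeezed (post 18 mm nearer the handle). Its own spring returns it (2 N at the post at rest, 4 N squeezed).
- advance (a joint): How far the rod is pumped forward, m, 0 to 0.07; starts at 0.003 to 0.016. A squeeze pushes it 0.044 m per rad once a tooth is caught (teeth 6 mm apart): about 6 mm for a full one. On the way back the pawl clicks over the teeth and friction (4 N) keeps the rod. No lock: the pad's pressure falls to about 4 N when the trigger is let go; another squeeze builds it up again.
- pad_in (a joint): How far the pad is pushed back on its spring, m, 0 free to 0.012; stiffness 4 N per mm, so 3 to 5 mm is 12 to 20 N on the work, which takes about 15 to 22 N on the trigger post.
- rod: The steel toothed rod that carries the pad. Must not be pushed by the robot itself. Origin on its axis; in the head's middle when advance is 0.
- pad: Round black rubber pressure pad, 32 mm diameter, 8 mm thick, on the front end of the rod. Origin at the middle of its front face, 90 mm to +y of the clamp's origin at advance 0; it moves with advance less pad_in.
- trigger: The steel trigger: arm 58 mm and post. Origin on its pivot.
- bowl: Bystander: small glass bowl, 80 mm across, 40 mm high. Origin at the centre of its underside.
- jug: Bystander: white ceramic jug, 100 mm across, 150 mm high, handle on one side. Origin at the centre of its underside.
- bottle: Bystander: empty plastic bottle with cap, 64 mm across, 200 mm high. Origin at the centre of its underside.
- mug: Bystander: mug, 80 mm across, 90 mm high. Origin at the centre of its underside.
- fork_a: Bystander: steel fork lying flat, about 180 mm long, 22 wide, 4 thick.
- fork_b: Bystander: steel fork, the same.
- fork_c: Bystander: steel fork, the same.

How it is judged:
On the way, in this order (a step that is already met when the one before it is completed fails the run):
1. the spacer stands in the pocket next to the block, let go, the plate not yet in (x of spacer in the frame of clamp between -0.006 and 0.006 m and y of spacer in the frame of clamp between 0.12 and 0.152 m and z of spacer in the frame of clamp between 0.008 and 0.016 m and angle between spacer's own z axis and vertical below 0.1 rad and angle between the y axis of spacer and the y axis of clamp, either way round below 0.1 rad and contact force between the fingers and spacer below 0.1 N and horizontal distance between spacer and block below 0.046 m and horizontal distance between plate and block above 0.08 m), for 0.2 s.
2. the plate stands in the pocket next to the spacer, let go (x of spacer in the frame of clamp between -0.006 and 0.006 m and y of spacer in the frame of clamp between 0.12 and 0.152 m and z of spacer in the frame of clamp between 0.008 and 0.016 m and angle between each of spacer, plate's own z axis and vertical below 0.1 rad and angle between the y axis of each of spacer, plate and the y axis of clamp, either way round below 0.1 rad and x of plate in the frame of clamp between -0.006 and 0.006 m and y of plate in the frame of clamp between 0.1 and 0.136 m and z of plate in the frame of clamp between 0.008 and 0.016 m and contact force between the fingers and plate below 0.1 N and horizontal distance between plate and spacer below 0.036 m), for 0.2 s.
3. the trigger has brought the pad against the plate (contact force between pad and plate above 2 N and value of joint squeeze above 0.02 rad and contact force between the fingers and trigger above 0.5 N), for 0.1 s.
At the end, for the whole second after the job is handed in: Block, spacer, plate upright and square (6 deg), within 6 mm of the pocket's middle line, pressed up to the fixed jaw (each within 4 mm), not touched; pad presses the plate with 8 to 24 N (2 to 6 mm in), the fingers holding the squeezed trigger (over 1.5 N) all through the last second (x of block in the frame of clamp between -0.006 and 0.006 m and y of block in the frame of clamp between 0.174 and 0.182 m and z of block in the frame of clamp between 0.008 and 0.016 m and angle between each of block, spacer, plate's own z axis and vertical below 0.1 rad and angle between the y axis of each of block, spacer, plate and the y axis of clamp, either way round below 0.1 rad and x of spacer in the frame of clamp between -0.006 and 0.006 m and y of spacer in the frame of clamp between 0.145 and 0.153 m and z of spacer in the frame of clamp between 0.008 and 0.016 m and x of plate in the frame of clamp between -0.006 and 0.006 m and y of plate in the frame of clamp between 0.129 and 0.137 m and z of plate in the frame of clamp between 0.008 and 0.016 m and contact force between the fingers and spacer below 0.1 N and contact force between the fingers and plate below 0.1 N and contact force between pad and plate between 8 and 24 N and value of joint pad_in between 0.002 and 0.006 m and value of joint squeeze above 0.02 rad and contact force between the fingers and trigger above 1.5 N and linear speed of plate below 0.01 m/s); the arm keeps its last pose, push and grip.
It fails at once if the cork is crushed: the pad presses with more than 30 N or is pushed in more than 7.5 mm (contact force between pad and plate above 30 N or value of joint pad_in above 0.0075 m).
It fails at once if the robot pushes the rod or the pad itself (contact force between any of the fingers, the arm and rod above 2 N or contact force between any of the fingers, the arm and pad above 2 N).
It fails at once if a bystander is shifted by more than 30 mm (distance of any of bowl, jug, bottle, mug, fork_a, fork_b, fork_c from where it was at the start of the episode above 0.03 m).
It also fails if it takes over 72 s, if anything falls off the work surface, if the arm or the gripper's body presses on something with over 40 N, if the wrist force passes 120 N, or if a joint passes its speed limit or range.

### The arm

A 7-joint arm with a two-finger parallel gripper is mounted at the origin on the work surface. World frame = base frame: x ahead of the robot, y to its left, z up, the work surface at z = 0. Lengths are in m, angles in rad, forces in N, time in s.
With the tool pointing down it reaches from about 0.425 to 0.95 m from the base axis. Payload 4.7 kg.
Tool frame: the origin (TCP) lies at the very end of the fingers, on their centre line; the grasp point (between the pads) lies 19 mm behind it; z points along the fingers, y is the line along which they close (so a half turn about z gives the same grasp; the last joint's range is limited). The gripper opens to 85 mm and grips with 20 to 120 N. Pads are 22 mm wide; open, the fingers measure 114 mm over their backs; the gripper's body (76 mm by 85 mm) begins 54 mm behind the grasp point. The pads swing forward as they close: fully open they stand 13 mm farther back than shut.
Start: joints at [-1.351, 0.469, -0.049, 1.532, 0.024, 1.141, -0.082], TCP at [0.166, 0.654, 0.231] pointing down, gripper open.
Joint ranges: [-2.59, 2.59], [-0.33, 1.99], [-1.39, 1.29], [0.1, 2.45], [-1.04, 4.18], [0.21, 1.99], [-2.66, 2.66]. Speed limits (rad/s): [2.57, 2.57, 3.14, 3.14, 3.14, 3.14, 3.14].

### API

Orientations are given as a unit quaternion [w, x, y, z].
In Python, from bench import sense, viewer, order, spotter gives the robot as it stands. The module is installed in compiled form; this text tells all that it offers.
- The arm moves only by the tool step_arm, never from a script. Its argument "deltas" is a list that holds one entry, the list of rows, each a list of 7 numbers: the turn, a rotation vector about the tool's x, y, z each as a share of 10 degrees, from -1 to 1, then the shift along the tool's x, y, z each as a share of 75 cm, from -1 to 1, then the opening, from -1 (shut) to 1 (fully open). A call has exactly 10 rows; each row shifts and turns the commanded pose from where the row before left it, along the tool's axes as they then stand; what a row does not reach is not made up. A row lasts 1/8 s, in which the tool goes at most 62.5 mm and 10.7 degrees, less where a joint would pass 70% of its speed; a pose out of reach is approached as far as the arm can. A call with a number of a shift or a turn outside -1 to 1 is refused whole. A call with a gripper value outside its range is refused whole. The fingers move at their own pace and stop on an object; "newtons" is the grip in N (left out, the last holds). Time passes only in rows, so rows that do not move let the fingers close, or fill a call up. It gives the time, the measured TCP pose, the force, the opening and the grip force at its end, in the units of the state.
- sense(): the state, without advancing time (a new reading comes with each control period).
- viewer.grab_frame(name): name is "scene" or "top" or "wrist"; returns a dict with "pixels" (420x560x3 uint8, red, green, blue), "fov_y" (degrees; the focal length in pixels is half the picture's height over the tangent of half this angle, whatever the lens; pixels are square), "cx", "cy" (the principal point, pixels), "k1" (the pictures are not rectified: a ray, as slopes to the right and down, at radius r is drawn at 1 + k1 r^2 times it, then the intrinsics apply), "R" (3x3) and "t" (3): a world point X has camera coordinates R X + t. Camera axes: x right, y down, z forward; pixel columns grow to the right and rows downward; lengths in m; the calibration is good to about 2 mm. A picture is of the moment at which its call begins. There is no depth.
- order.hand_in(): hands the job in; it is judged then, once.
Trained networks look in a picture, given as the dict that the camera call returned (one of the last four; its "shot" number tells which), for a name from the list of things; names that differ only in an ending like _2 or _b are one class to them, and where a whole thing is asked for, a point or a joint stands for the part that bears it (a point fixed in the world has none). Each returns a list of dicts, best first, with "confidence" (0 to 1); they miss things now and then, are a little off and sometimes report something else, mostly with a low value. They report only what shows in the picture. A call takes as long as a camera call.
- spotter.boxes_of(picture, label): "location" ([x, y, z] in m, in world coordinates, good to about 4 mm: the middle of the surface that is visible of it).
- spotter.masks_of(picture, label): "pixels" (420x560 bool, what is visible of it).
- spotter.pinpoint(picture, label): "location" ([x, y, z] in m, in world coordinates, good to about 4 mm: a listed point, or the origin of a listed thing).
The state is a dict: "clock": time; "joint_pos": joint angles; "qvel": joint speeds; "tau": joint torques, N m; "eef_pos": TCP position; "tcp_rot": TCP orientation; "wrist_force": force on the tool from outside, world axes, zero at the start; "moment": the same for the moment, N m; "grip_width": finger opening in m; "grip_force": force on a finger pad.
Only numpy, scipy, OpenCV 4.12 (cv2) and the standard library are available. Lean on these libraries where they do the work, as an engineer would, in place of code of your own. Each camera call takes 0.05 s, during which the arm holds its last target. There are 200 camera calls.

## Working session

There is one attempt and no reset: what is moved stays moved. The work goes in short steps, Python scripts to look and compute and a tool call to move; the robot and the scene stay as the last step left them, time stands still between calls to the robot, and variables do not carry over. Pictures are saved under pics/ and viewed, at most 10 in all, crops included, and the job is handed in when it is done.

Besides the shell and the picture viewer there is one more tool, called in YAML: its name, and indented under it one key for each argument. step_arm: Moves the arm, as the interface text tells. Shift numbers are shares of 75 cm and turn numbers shares of 10 degrees, none past 1 either way. Its arguments: {"type":"object","properties":{"deltas":{"type":"array"},"newtons":{"type":"number"}},"required":["deltas"]}

```bash
mkdir -p pics; cat > h.py <<'E'
import numpy as np, cv2
from scipy.spatial.transform import Rotation as Ro
from bench import sense, viewer, order, spotter
def grab(n,save=None):
    p=viewer.grab_frame(n)
    if save: cv2.imwrite('pics/'+save,cv2.cvtColor(p['pixels'],cv2.COLOR_RGB2BGR))
    return p
def K(p):
    f=210/np.tan(np.radians(p['fov_y'])/2); return f,p['cx'],p['cy'],p['k1']
def proj(p,X):
    f,cx,cy,k=K(p); c=np.atleast_2d(X)@np.array(p['R']).T+np.array(p['t'])
    s=c[:,:2]/c[:,2:]; s=s*(1+k*(s**2).sum(1,keepdims=True)); return s*f+[cx,cy]
def onplane(p,uv,z):
    f,cx,cy,k=K(p); d=(np.atleast_2d(uv).astype(float)-[cx,cy])/f; s=d.copy()
    for _ in range(20): s=d/(1+k*(s**2).sum(1,keepdims=True))
    R=np.array(p['R']);C=-R.T@np.array(p['t']); v=np.c_[s,np.ones(len(s))]@R
    return C+v*((z-C[2])/v[:,2])[:,None]
E
cat > a.py <<'E'
from h import *
s=sense(); print({k:np.round(v,3).tolist() for k,v in s.items()})
ps={n:grab(n,n+'0.png') for n in('scene','top','wrist')}
for n in ('top','scene'):
    p=ps[n]; print(n,p['fov_y'],p['cx'],p['cy'],p['k1'],np.round(-np.array(p['R']).T@p['t'],3))
    for l in ['clamp','jaw_face','block','spacer','plate','handle_mid','trigger_post','pad','bowl','jug','bottle','mug','fork_a']:
        r=spotter.pinpoint(p,l); print(l,[(np.round(q['location'],3).tolist(),round(q['confidence'],2)) for q in r[:3]])
E
python3 a.py
```

```text
{'clock': 0.0, 'joint_pos': [-1.351, 0.469, -0.049, 1.534, 0.024, 1.141, -0.082], 'qvel': [0.0, 0.0, -0.0, 0.001, 0.001, 0.001, 0.001], 'tau': [0.0, -51.031, -0.046, -23.771, 0.011, 0.008, -0.0], 'eef_pos': [0.166, 0.654, 0.23], 'tcp_rot': [-0.0, 0.124, 0.992, -0.001], 'wrist_force': [-0.227, 0.351, -0.247], 'moment': [-0.031, 0.005, -0.019], 'grip_force': 0.0, 'grip_width': 0.085}
top 57.010277025643 286.370421375873 210.85951107460036 -0.03987846113673363 [ 0.387 -0.051  0.953]
clamp [([0.607, -0.042, 0.001], 0.97), ([0.619, 0.057, 0.035], 0.42)]
jaw_face [([0.606, -0.044, 0.0], 0.65), ([0.631, 0.155, 0.039], 0.64), ([0.502, -0.022, 0.033], 0.49)]
block [([0.627, 0.129, 0.009], 0.9)]
spacer [([0.456, 0.245, 0.001], 0.53), ([0.56, -0.04, 0.04], 0.38)]
plate [([0.451, -0.312, -0.001], 0.65), ([0.361, -0.068, 0.0], 0.26)]
handle_mid [([0.494, -0.057, 0.039], 0.73)]
trigger_post [([0.502, -0.025, 0.033], 0.57)]
pad [([0.617, 0.059, 0.038], 0.63), ([0.606, -0.034, 0.038], 0.27), ([0.609, -0.042, 0.001], 0.23)]
bowl [([0.364, 0.058, 0.0], 0.74), ([0.619, 0.06, 0.041], 0.28)]
jug [([0.664
[... 449 characters left out ...]
.62, 0.053, 0.036], 0.46), ([0.631, 0.132, 0.014], 0.33)]
block [([0.633, 0.132, 0.013], 0.93)]
spacer [([0.458, 0.24, 0.0], 0.51), ([0.365, -0.069, 0.0], 0.34)]
plate [([0.448, -0.311, -0.002], 0.62)]
handle_mid [([0.492, -0.056, 0.039], 0.79), ([0.633, 0.131, 0.015], 0.36)]
trigger_post [([0.498, -0.019, 0.04], 0.53)]
pad [([0.62, 0.054, 0.035], 0.54)]
bowl [([0.369, 0.059, -0.001], 0.62), ([0.362, -0.07, -0.002], 0.18)]
jug [([0.663, 0.409, 0.0], 0.84)]
bottle [([0.681, -0.411, 0.002], 0.78), ([0.664, 0.408, -0.001], 0.68), ([0.499, -0.022, 0.041], 0.29)]
mug [([0.443, -0.448, -0.0], 0.67), ([0.612, -0.032, 0.041], 0.19)]
fork_a [([0.36, -0.07, 0.001], 0.73), ([0.578, 0.271, -0.0], 0.64)]
```

View pics/top0.png

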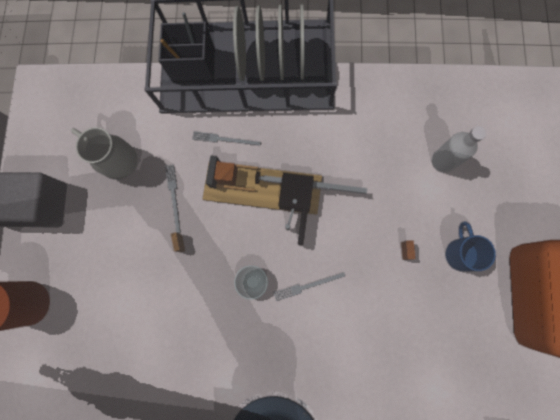

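View pics/scene0.png

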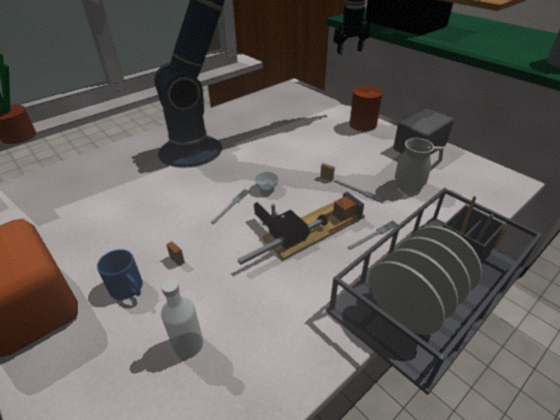

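The top view shows the clamp with its head at (295,193), block (225,173), pad (258,178) and handle (303,230). A small slab stands at (176,242), right by a fork tip, and another at (410,250). In the scene view the slabs are at (328,172) and (175,253). Next I fit boxes to the masks to get yaw and thickness.

```bash
cat >> h.py <<'E'
from scipy.optimize import differential_evolution
def hullmask(p,x,y,yaw,dx,dy,h,z0=0):
    c=np.array([[i*dx/2,j*dy/2] for i in(-1,1) for j in(-1,1)]); a=np.array([[np.cos(yaw),-np.sin(yaw)],[np.sin(yaw),np.cos(yaw)]])
    b=c@a.T+[x,y]; P=np.r_[np.c_[b,np.full(4,z0)],np.c_[b,np.full(4,z0+h)]]
    uv=cv2.convexHull(proj(p,P).astype(np.float32))
    m=np.zeros((420,560),np.uint8); cv2.fillConvexPoly(m,np.round(uv*16).astype(np.int32),255,cv2.LINE_AA,4); return m/255.
def getmask(p,l,near):
    "best mask of l nearest to the world point near"
    u=proj(p,near)[0]; best=None
    for r in spotter.masks_of(p,l):
        ys,xs=np.nonzero(r['pixels']); d=np.hypot(xs.mean()-u[0],ys.mean()-u[1])
        if d<40 and (best is None or d<best[0]): best=(d,r['pixels'],r['confidence'])
    return best
def fit(pm,x,y,z0=0,free=True,dy=.016,span=1.6,y0=0,h=.05):
    def cost(v):
        return sum(1-np.minimum(m,g).sum()/np.maximum(m,g).sum() for p,m in pm for g in [hullmask(p,v[0],v[1],v[2],.044,v[3],h,z0)])
    r=differential_evolution(cost,[(x-.015,x+.015),(y-.015,y+.015),(y0-span,y0+span),(.010,.022) if free else (dy-1e-5,dy+1e-5)],seed=1,popsize=12,maxiter=40,tol=1e-4)
    return np.round(r.x,4),round(r.fun/len(pm),3)
E
cat > b.py <<'E'
from h import *
ps={n:grab(n) for n in('top','scene')}
for near in ([.457,.243,.025],[.449,-.311,.025]):
  for l in('spacer','plate'):
    pm=[]
    for n,p in ps.items():
        m=getmask(p,l,near); print(near[:2],l,n,m and (round(m[0],1),m[2],m[1].sum()))
        if m: pm.append((p,m[1].astype(float)))
    if pm: print(fit(pm,*near[:2]))
E
python3 b.py
```

```text
[0.457, 0.243] spacer top (np.float64(1.6), 0.73, np.int64(213))
[0.457, 0.243] spacer scene (np.float64(0.4), 0.74, np.int64(185))
(array([0.4597, 0.2423, 0.2456, 0.01  ]), np.float64(0.173))
[0.457, 0.243] plate top None
[0.457, 0.243] plate scene None
[0.449, -0.311] spacer top None
[0.449, -0.311] spacer scene None
[0.449, -0.311] plate top None
[0.449, -0.311] plate scene (np.float64(0.5), 0.74, np.int64(266))
(array([ 0.452 , -0.3116,  0.0396,  0.014 ]), np.float64(0.084))
```

```bash
cat >> h.py <<'E'
def down(deg):
    "tool pointing down, closing line (tool y) at deg from world x"
    a=np.radians(deg); y=np.array([np.cos(a),np.sin(a),0]); z=np.array([0,0,-1.]); return np.c_[np.cross(y,z),y,z]
def tool():
    s=sense(); q=s['tcp_rot']; return np.array(s['eef_pos']),Ro.from_quat([q[1],q[2],q[3],q[0]]).as_matrix()
def plan(pos,deg,n,start=None,turnfirst=False):
    "rows from the current pose (or start=(pos,R)) to pos/deg in n equal rows; shift in axes before the row's turn"
    p,R=start or tool(); R1=down(deg); w=Ro.from_matrix(R.T@R1).as_rotvec(); d=(np.array(pos)-p)/n
    for i in range(n):
        Rn=R@Ro.from_rotvec(w/n).as_matrix()
        print(np.round(np.r_[np.degrees(w/n)/10,((Rn if turnfirst else R).T@d)/.75],4).tolist()); R=Rn
    return np.array(pos),R1
E
python3 -c "
from h import *
plan([.45,.243,.2],7,9)"
```

```text
[0.0, -0.0001, 0.7638, -0.0558, -0.0487, 0.0046]
[0.0, -0.0001, 0.7638, -0.0617, -0.0409, 0.0046]
[0.0, -0.0001, 0.7638, -0.0666, -0.0323, 0.0046]
[0.0, -0.0001, 0.7638, -0.0703, -0.0231, 0.0046]
[0.0, -0.0001, 0.7638, -0.0728, -0.0136, 0.0046]
[0.0, -0.0001, 0.7638, -0.0739, -0.0038, 0.0046]
[0.0, -0.0001, 0.7638, -0.0738, 0.0061, 0.0046]
[0.0, -0.0001, 0.7638, -0.0723, 0.0158, 0.0046]
[0.0, -0.0001, 0.7638, -0.0696, 0.0253, 0.0046]
```

step_arm:
  deltas:
    - [[0,0,0.764,-0.056,-0.049,0.005,1],[0,0,0.764,-0.062,-0.041,0.005,1],[0,0,0.764,-0.067,-0.032,0.005,1],[0,0,0.764,-0.07,-0.023,0.005,1],[0,0,0.764,-0.073,-0.014,0.005,1],[0,0,0.764,-0.074,-0.004,0.005,1],[0,0,0.764,-0.074,0.006,0.005,1],[0,0,0.764,-0.072,0.016,0.005,1],[0,0,0.764,-0.07,0.025,0.005,1],[0,0,0,0,0,0,1]]
  newtons: 30

```text
clock: 3.2
eef_pos: [0.4526, 0.2375, 0.1978]
tcp_rot: [0.001, 0.666, 0.746, -0.0]
wrist_force: [-0.8, 0.8, -0.6]
grip_width: 0.0854
grip_force: 0.0
```

```bash
cat > c.py <<'E'
import sys
from h import *
l,x,y,name=sys.argv[1],float(sys.argv[2]),float(sys.argv[3]),sys.argv[4]
print(np.round(sense()['joint_pos'],2))
p=grab('wrist',name); pm=[]
print('cam',np.round(-np.array(p['R']).T@p['t'],3),proj(p,[x,y,0.025]))
for n,q in (('wrist',p),('top',grab('top')),('scene',grab('scene'))):
    m=getmask(q,l,[x,y,.025]) or getmask(q,'spacer' if l=='plate' else 'plate',[x,y,.025])
    print(n,m and (m[2],m[1].sum(),np.round(m[0],1)), [(np.round(r['location'],3),round(r['confidence'],2)) for r in spotter.pinpoint(q,l)[:2]])
    if m: pm.append((q,m[1].astype(float)))
if pm: print(fit(pm,x,y),fit(pm[:1],x,y))
E
python3 -c "
from h import *
print(tool())"; python3 c.py spacer .459 .243 w1.png
```

```text
(array([0.45262584, 0.23748976, 0.19777094]), array([[-0.11245822,  0.99365571,  0.00121299],
       [ 0.9936554 ,  0.11245979, -0.0013173 ],
       [-0.00144536,  0.00105715, -0.9999984 ]]))
[-0.87  0.24  0.36  1.97 -0.1   0.94 -0.35]
cam [0.445 0.312 0.341] [[280.64927654 181.0323787 ]]
wrist (0.76, np.int64(1155), np.float64(2.2)) [(array([ 0.458,  0.246, -0.002]), 0.74), (array([0.633, 0.153, 0.036]), 0.6)]
top (0.51, np.int64(215), np.float64(0.4)) [(array([0.457, 0.244, 0.004]), 0.78)]
scene (0.48, np.int64(218), np.float64(0.9)) [(array([0.458, 0.242, 0.001]), 0.71)]
(array([0.4591, 0.242 , 0.2648, 0.0116]), np.float64(0.138)) (array([0.4597, 0.2421, 0.2686, 0.0122]), np.float64(0.072))
```

View pics/w1.png

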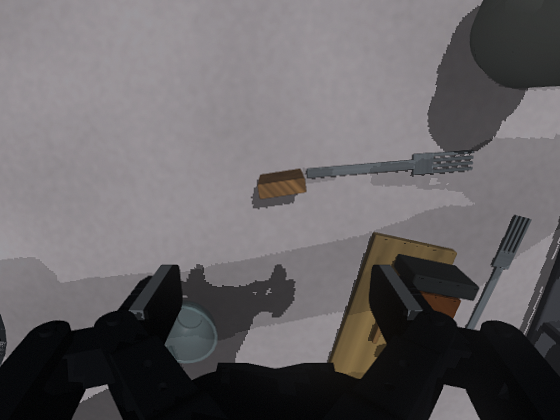

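The wrist view shows the slab at (281,184), about 12 mm thick with a yaw of 15°, so it is the spacer. The fork handle's end (307,173) touches its +x side, so I keep the fingertips above the 4 mm fork.

```bash
python3 -c "
from h import *
print(plan([.459,.242,.018],15.2,5))"
```

```text
[-0.0, -0.0003, -0.162, -0.0006, 0.0024, 0.0479]
[-0.0, -0.0003, -0.162, -0.0006, 0.0024, 0.0479]
[-0.0, -0.0003, -0.162, -0.0007, 0.0024, 0.0479]
[-0.0, -0.0003, -0.162, -0.0008, 0.0024, 0.0479]
[-0.0, -0.0003, -0.162, -0.0008, 0.0023, 0.0479]
(array([0.459, 0.242, 0.018]), array([[-0.26218918,  0.96501649,  0.        ],
       [ 0.96501649,  0.26218918,  0.        ],
       [ 0.        ,  0.        , -1.        ]]))
```

step_arm:
  deltas:
    - [[0,0,-0.162,-0.0007,0.0024,0.048,1],[0,0,-0.162,-0.0007,0.0024,0.048,1],[0,0,-0.162,-0.0007,0.0024,0.048,1],[0,0,-0.162,-0.0007,0.0024,0.048,1],[0,0,-0.162,-0.0007,0.0024,0.048,1],[0,0,0,0,0,0,1],[0,0,0,0,0,0,1],[0,0,0,0,0,0,-1],[0,0,0,0,0,0,-1],[0,0,0,0,0,0,-1]]
  newtons: 30

```text
clock: 4.9
eef_pos: [0.4601, 0.2416, 0.0186]
tcp_rot: [0.0, 0.608, 0.794, 0.001]
wrist_force: [-0.3, 0.0, 6.7]
grip_width: 0.0435
grip_force: 30.8
```

```bash
python3 -c "
from h import *
s=plan([.46,.242,.13],15.2,2);plan([.626,.104,.13],-7.1,6,s)"
```

```text
[0.0045, -0.0025, -0.0056, 0.0004, 0.0001, -0.0743]
[0.0045, -0.0025, -0.0056, 0.0003, 0.0001, -0.0743]
[0.0, 0.0, 0.3717, -0.0393, 0.0276, 0.0]
[0.0, 0.0, 0.3717, -0.0374, 0.03, 0.0]
[0.0, 0.0, 0.3717, -0.0354, 0.0324, 0.0]
[0.0, 0.0, 0.3717, -0.0332, 0.0346, 0.0]
[0.0, 0.0, 0.3717, -0.0309, 0.0367, 0.0]
[0.0, 0.0, 0.3717, -0.0284, 0.0386, 0.0]
```

step_arm:
  deltas:
    - [[0,0,0,0,0,-0.074,-1],[0,0,0,0,0,-0.074,-1],[0,0,0.372,-0.039,0.0276,0,-1],[0,0,0.372,-0.0374,0.03,0,-1],[0,0,0.372,-0.0354,0.0324,0,-1],[0,0,0.372,-0.0332,0.0346,0,-1],[0,0,0.372,-0.031,0.0367,0,-1],[0,0,0.372,-0.0284,0.0386,0,-1],[0,0,0,0,0,0,-1],[0,0,0,0,0,0,-1]]

```text
clock: 6.15
eef_pos: [0.6244, 0.1034, 0.1282]
tcp_rot: [-0.001, 0.75, 0.661, -0.0]
wrist_force: [-0.9, -0.8, 0.7]
grip_width: 0.0437
grip_force: 30.9
```

```bash
cat > d.py <<'E'
from h import *
from scipy.optimize import least_squares
M={'clamp':(0,0,0),'jaw_face':(0,.2,.037),'handle_mid':(-.105,-.026,.039)}
obs=[]; ps=[grab('wrist','w2.png'),grab('top'),grab('scene')]
print(tool())
x0=[.607,-.042,-.124]
def tw(v,m): c,s=np.cos(v[2]),np.sin(v[2]); return np.array([v[0]+c*m[0]-s*m[1],v[1]+s*m[0]+c*m[1],m[2]])
for n,p in zip('wts',ps):
    for l in list(M)+['block','spacer','pad','trigger_post']:
        for r in spotter.pinpoint(p,l):
            L=r['location']; c,s=np.cos(x0[2]),np.sin(x0[2]); d=L-np.array([*x0[:2],0])
            if l in M:
                if np.linalg.norm(L-tw(x0,M[l]))<.02: obs.append((L,M[l])); print(n,l,np.round(L,4)); break
            else: print(n,l,'clampframe',np.round([c*d[0]+s*d[1],-s*d[0]+c*d[1],d[2]],4),round(r['confidence'],2)); break
r=least_squares(lambda v:np.concatenate([(tw(v,m)-L)[:2] for L,m in obs]),x0); print(r.x,np.abs(r.fun).max())
E
python3 d.py
```

```text
(array([0.62423818, 0.1041868 , 0.12845259]), array([[ 1.23888473e-01,  9.92295803e-01, -8.27654723e-04],
       [ 9.92295854e-01, -1.23887750e-01,  8.73944181e-04],
       [ 7.64674862e-04, -9.29549960e-04, -9.99999276e-01]]))
w clamp [ 0.607  -0.0419 -0.0033]
w jaw_face [0.6292 0.1566 0.0374]
w handle_mid [ 0.4924 -0.0611  0.0358]
w block clampframe [0.0011 0.1718 0.0132] 0.62
w spacer clampframe [-0.0008  0.1473  0.1086] 0.94
w trigger_post clampframe [-0.1068  0.0016  0.0388] 0.4
t clamp [ 6.082e-01 -4.440e-02  3.000e-04]
t jaw_face [0.6313 0.1549 0.0382]
t handle_mid [ 0.4942 -0.0556  0.0385]
t block clampframe [-0.0026  0.1754  0.0125] 0.48
t pad clampframe [-0.0009  0.0983  0.0355] 0.56
t trigger_post clampframe [-0.1076  0.0021  0.0294] 0.6
s clamp [ 6.052e-01 -4.440e-02 -3.000e-04]
s jaw_face [0.6306 0.1551 0.036 ]
s handle_mid [ 0.4903 -0.0559  0.0419]
s block clampframe [0.0038 0.1758 0.0144] 0.82
s spacer clampframe [-0.0011  0.1489  0.1091] 0.51
s trigger_post clampframe [-0.112   0.0056  0.0384] 0.37
[ 0.60365407 -0.04391241 -0.13033365] 0.005865530548602893
```

View pics/w2.png

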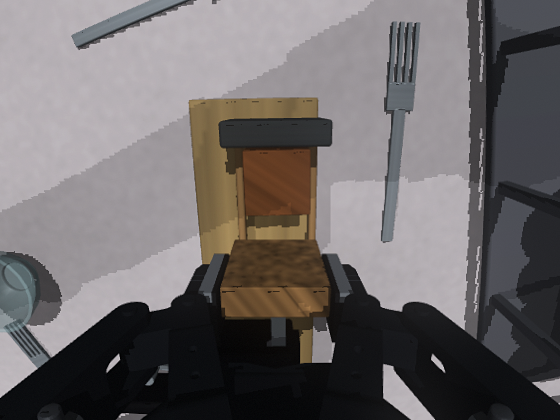

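The wrist view shows the jaw (220–332, 120–147), the block top (244–310, 150–215) and the spacer held squarely above the pocket. I enlarge this to get the pocket's exact line.

```bash
python3 -c "
import cv2
i=cv2.imread('pics/w2.png')[95:245,180:360]; cv2.imwrite('pics/w2c.png',cv2.resize(i,None,fx=4,fy=4,interpolation=cv2.INTER_CUBIC)*1)"
```

```text
(no output)
```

View pics/w2c.png

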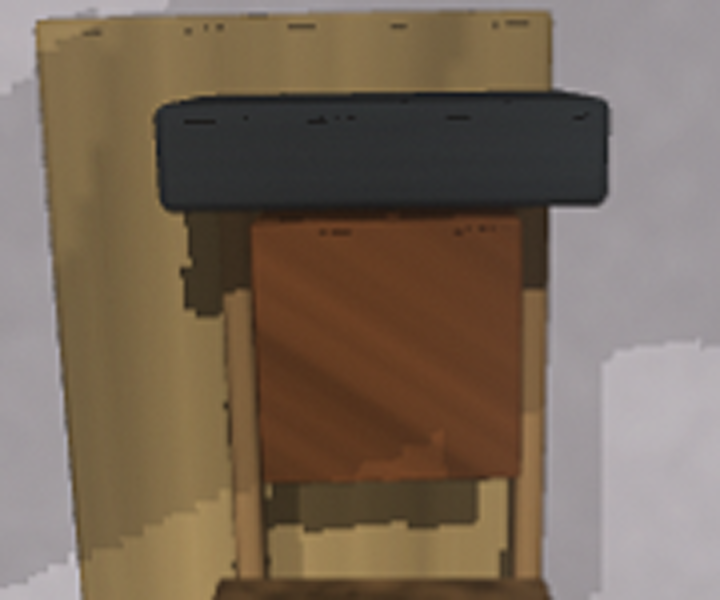

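```bash
python3 - <<'E'
from h import *
p=grab('wrist'); 
J=onplane(p,[[220,147.75],[331.5,146.5]],.062)[:,:2]
B=onplane(p,[[243,150.5],[310,148.75],[310.25,213.5],[245.5,215]],.062)[:,:2]
W=onplane(p,[[243,170],[246,239.5],[310.75,168],[308.5,239.5]],.024)[:,:2]
d=lambda a,b:(np.linalg.norm(b-a).round(4),np.degrees(np.arctan2(*(b-a)[::-1])).round(2))
print('cam',-p['R'].T@p['t'])
print('jaw',J.round(4),d(*J),J.mean(0))
print('block',B.round(4),d(B[0],B[1]),d(B[3],B[2]),d(B[3],B[0]),d(B[2],B[1]),B.mean(0))
print('wall',W.round(4),d(W[1],W[0]),d(W[3],W[2]),(W[0]+W[2])/2,(W[1]+W[3])/2)
print(tool()[0],sense()['grip_width'])
E
```

```text
cam [0.6353377  0.17676297 0.27140341]
jaw [[0.5977 0.1572]
 [0.6685 0.149 ]] (np.float64(0.0713), np.float64(-6.59)) [0.63313878 0.15309887]
block [[0.6121 0.1536]
 [0.6547 0.1493]
 [0.6507 0.1059]
 [0.6071 0.1104]] (np.float64(0.0429), np.float64(-5.73)) (np.float64(0.0439), np.float64(-5.86)) (np.float64(0.0435), np.float64(83.41)) (np.float64(0.0436), np.float64(84.74)) [0.63115933 0.12976859]
wall [[0.6056 0.1346]
 [0.5991 0.0773]
 [0.6574 0.1296]
 [0.65   0.0708]] (np.float64(0.0576), np.float64(83.58)) (np.float64(0.0592), np.float64(82.83)) [0.63149099 0.13207568] [0.6245725  0.07408397]
[0.62512758 0.10281804 0.12849849] 0.0436436439265773
```

```bash
python3 - <<'E'
from h import *
p=grab('wrist'); t,R=tool()
m=getmask(p,'spacer',[t[0],t[1],t[2]])
if m is None: print('no'); 
else: print(m[2],[fit([(p,m[1].astype(float))],t[0],t[1],z0=t[2]-.0186,free=f,dy=.014,y0=-.12,span=.1) for f in(0,1)])
print(t)
s=plan([.6275,.0990,.0325],-6.8,5)
E
```

```text
0.59 [(array([ 0.6264,  0.1038, -0.1532,  0.014 ]), np.float64(0.066)), (array([ 0.6265,  0.1035, -0.1267,  0.0118]), np.float64(0.036))]
[0.62510853 0.10286123 0.12850947]
[-0.0001, -0.0001, -0.0087, -0.0009, 0.0008, 0.0256]
[-0.0001, -0.0001, -0.0087, -0.0009, 0.0008, 0.0256]
[-0.0001, -0.0001, -0.0087, -0.0009, 0.0008, 0.0256]
[-0.0001, -0.0001, -0.0087, -0.0009, 0.0008, 0.0256]
[-0.0001, -0.0001, -0.0087, -0.0009, 0.0008, 0.0256]
```

step_arm:
  deltas:
    - [[0,0,-0.009,-0.001,0.0005,0.0253,-1],[0,0,-0.009,-0.001,0.0005,0.0253,-1],[0,0,-0.009,-0.0011,0.0005,0.0253,-1],[0,0,-0.009,-0.0011,0.0005,0.0253,-1],[0,0,-0.009,-0.0011,0.0005,0.0253,-1],[0,0,0,0,0,0,-1],[0,0,0,0,0,0.002,-1],[0,0,0,0,0,0.001,-1],[0,0,0,0,0,0,-1],[0,0,0,0,0,0,-1]]

```text
clock: 8.75
eef_pos: [0.6266, 0.0988, 0.0317]
tcp_rot: [0.0, 0.748, 0.664, 0.0]
wrist_force: [-0.2, 0.7, 0.7]
grip_width: 0.0435
grip_force: 31.9
```

```bash
python3 - <<'E'
from h import *
p=grab('wrist','w3.png'); print(tool()[0],sense()['wrist_force'],sense()['grip_width'])
for l in('spacer','block'): print(l,[(np.round(r['location'],4),r['confidence']) for r in spotter.pinpoint(p,l)[:1]])
E
```

```text
[0.62663841 0.0987697  0.0316628 ] [ 0.5692233  -0.29661037 -0.57215372] 0.04376091621160992
spacer []
block [(array([0.63  , 0.1288, 0.0109]), 0.76)]
```

View pics/w3.png

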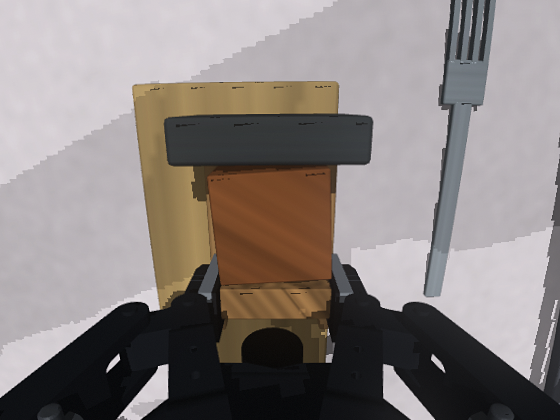

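The spacer (275,303) sits in line with the block, with only a thin gap at row 285. I'll lower it 1 mm, release and lift.

step_arm:
  deltas:
    - [[0,0,0,0,0,0.0013,-1],[0,0,0,0,0,0,-1],[0,0,0,0,0,0,0.2],[0,0,0,0,0,0,0.4],[0,0,0,0,0,0,0.6],[0,0,0,0,0,-0.01,0.6],[0,0,0,0,0,-0.06,0.6],[0,0,0,0,0,-0.07,1],[0,0,0,0,0,0,1],[0,0,0,0,0,0,1]]

```text
clock: 10.15
eef_pos: [0.6261, 0.0988, 0.1355]
tcp_rot: [-0.0, 0.748, 0.664, 0.0]
wrist_force: [-0.4, -0.3, 0.3]
grip_width: 0.0855
grip_force: 0.0
```

```bash
cat > e.py <<'E'
from h import *
p=grab('wrist','w4.png'); print(tool()[0],-p['R'].T@p['t'])
for l in('spacer','block','jaw_face','pad'): print(l,[(np.round(r['location'],4),r['confidence']) for r in spotter.pinpoint(p,l)[:1]])
m=getmask(p,'spacer',[.627,.099,.05])
if m: print(m[2],fit([(p,m[1].astype(float))],.627,.099,z0=.012,free=0,dy=.014,y0=-.12,span=.15))
i=cv2.imread('pics/w4.png')[60:340,140:420]; cv2.imwrite('pics/w4c.png',cv2.resize(i,None,fx=2,fy=2,interpolation=cv2.INTER_CUBIC))
E
python3 e.py
```

```text
[0.62561297 0.09878322 0.13462431] [0.63576183 0.17275062 0.27843975]
spacer [(array([0.6283, 0.1017, 0.014 ]), 0.6)]
block [(array([0.6301, 0.1297, 0.0108]), 0.8)]
jaw_face [(array([0.6321, 0.1544, 0.036 ]), 0.8)]
pad [(array([0.626 , 0.0625, 0.0391]), 0.63)]
0.63 (array([ 0.6282,  0.1   , -0.1417,  0.014 ]), np.float64(0.469))
```

View pics/w4c.png

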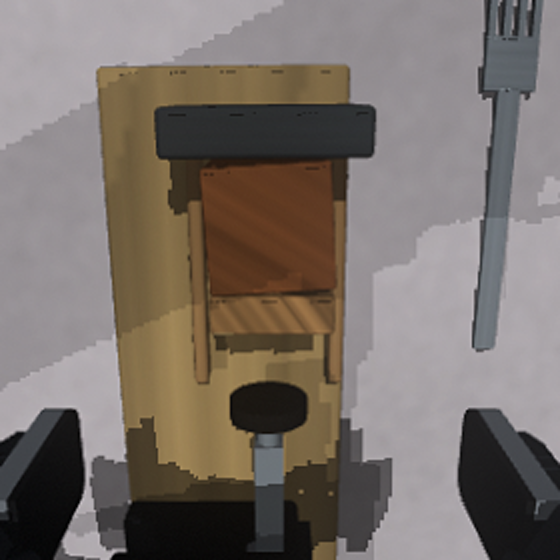

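The spacer stands square in the pocket with about a 1 mm gap to the block, and the pad shows at (268,405) in the crop. Next I go for the plate.

```bash
python3 -c "
from h import *
plan([.448,-.312,.19],2,9)"
```

```text
[-0.0011, 0.0004, -0.0976, -0.0635, -0.019, -0.0082]
[-0.0011, 0.0004, -0.0976, -0.0632, -0.0201, -0.0082]
[-0.0011, 0.0004, -0.0976, -0.0628, -0.0212, -0.0082]
[-0.0011, 0.0004, -0.0976, -0.0625, -0.0222, -0.0082]
[-0.0011, 0.0004, -0.0976, -0.0621, -0.0233, -0.0082]
[-0.0011, 0.0004, -0.0976, -0.0617, -0.0243, -0.0082]
[-0.0011, 0.0004, -0.0976, -0.0612, -0.0254, -0.0082]
[-0.0011, 0.0004, -0.0976, -0.0608, -0.0264, -0.0082]
[-0.0011, 0.0004, -0.0976, -0.0603, -0.0275, -0.0082]
```

step_arm:
  deltas:
    - [[0,0,-0.098,-0.0635,-0.019,-0.008,1],[0,0,-0.098,-0.063,-0.02,-0.008,1],[0,0,-0.098,-0.063,-0.021,-0.008,1],[0,0,-0.098,-0.0625,-0.022,-0.008,1],[0,0,-0.098,-0.062,-0.023,-0.008,1],[0,0,-0.098,-0.0617,-0.0243,-0.008,1],[0,0,-0.098,-0.061,-0.0254,-0.008,1],[0,0,-0.098,-0.061,-0.0264,-0.008,1],[0,0,-0.098,-0.06,-0.0275,-0.008,1],[0,0,0,0,0,0,1]]

```text
clock: 11.7
eef_pos: [0.4466, -0.3163, 0.19]
tcp_rot: [0.001, 0.698, 0.717, -0.001]
wrist_force: [0.4, 0.4, 0.3]
grip_width: 0.0856
grip_force: 0.0
```

```bash
python3 c.py plate .451 -.312 w5.png; python3 -c "
from h import *
print(tool()[0])"
```

```text
[ 0.1   0.33  0.55  1.91 -0.2   0.96  0.77]
cam [ 0.445 -0.241  0.333] [[278.49789509 183.33277228]]
wrist (0.61, np.int64(1366), np.float64(1.4)) [(array([ 0.448, -0.446,  0.   ]), 0.41)]
top (0.54, np.int64(256), np.float64(1.2)) [(array([ 0.449, -0.314, -0.001]), 0.63)]
scene (0.52, np.int64(244), np.float64(0.3)) [(array([ 0.451, -0.307, -0.005]), 0.59), (array([ 0.493, -0.059,  0.037]), 0.4)]
(array([ 0.4513, -0.3102,  0.03  ,  0.0145]), np.float64(0.123)) (array([ 0.4518, -0.3097,  0.0277,  0.0155]), np.float64(0.052))
[ 0.44965029 -0.31074152  0.18920567]
```

View pics/w5.png

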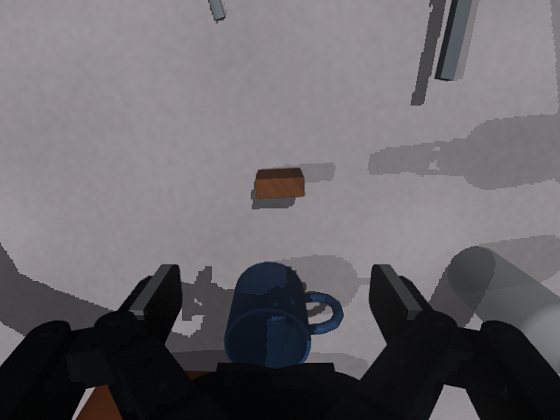

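The plate shows at (279,183) and is thicker (about 15–18 mm), with a yaw of 1.6°. The mug is clear of the grasp.

```bash
python3 -c "
from h import *
plan([.4512,-.3100,.0185],1.7,5)"
```

```text
[-0.0003, -0.0005, 0.0088, 0.0002, 0.0004, 0.0455]
[-0.0003, -0.0005, 0.0088, 0.0002, 0.0004, 0.0455]
[-0.0003, -0.0005, 0.0088, 0.0002, 0.0004, 0.0455]
[-0.0003, -0.0005, 0.0088, 0.0002, 0.0004, 0.0455]
[-0.0003, -0.0005, 0.0088, 0.0002, 0.0004, 0.0455]
```

step_arm:
  deltas:
    - [[0,0,0.009,0.0002,0.0004,0.0455,1],[0,0,0.009,0.0002,0.0004,0.0455,1],[0,0,0.009,0.0002,0.0004,0.0455,1],[0,0,0.009,0.0002,0.0004,0.0455,1],[0,0,0.009,0.0002,0.0004,0.0455,1],[0,0,0,0,0,0,1],[0,0,0,0,0,0,1],[0,0,0,0,0,0,-1],[0,0,0,0,0,0,-1],[0,0,0,0,0,0,-1]]

```text
clock: 13.4
eef_pos: [0.4512, -0.3112, 0.0199]
tcp_rot: [0.001, 0.697, 0.717, 0.0]
wrist_force: [-0.3, -0.2, 5.9]
grip_width: 0.0441
grip_force: 30.6
```

```bash
python3 -c "
from h import *
print(tool()[0]);s=plan([.451,-.310,.135],1.7,2);plan([.624,.076,.135],-6.8,8,s)"
```

```text
[ 0.45124769 -0.31117743  0.01985109]
[0.0046, 0.0013, -0.0056, 0.0008, -0.0, -0.0768]
[0.0046, 0.0013, -0.0056, 0.0008, -0.0001, -0.0768]
[0.0, 0.0, 0.1062, 0.0634, 0.0307, 0.0]
[0.0, 0.0, 0.1062, 0.064, 0.0295, 0.0]
[0.0, 0.0, 0.1062, 0.0645, 0.0284, 0.0]
[0.0, 0.0, 0.1062, 0.0651, 0.0272, 0.0]
[0.0, 0.0, 0.1062, 0.0656, 0.0259, 0.0]
[0.0, 0.0, 0.1062, 0.066, 0.0247, 0.0]
[0.0, 0.0, 0.1062, 0.0665, 0.0235, 0.0]
[0.0, 0.0, 0.1062, 0.0669, 0.0223, 0.0]
```

step_arm:
  deltas:
    - [[0,0,0,0.0004,0,-0.077,-1],[0,0,0,0.0004,0,-0.077,-1],[0,0,0.106,0.0634,0.0307,0,-1],[0,0,0.106,0.064,0.0295,0,-1],[0,0,0.106,0.0645,0.0284,0,-1],[0,0,0.106,0.065,0.0272,0,-1],[0,0,0.106,0.0656,0.026,0,-1],[0,0,0.106,0.066,0.0247,0,-1],[0,0,0.106,0.0665,0.0235,0,-1],[0,0,0.106,0.067,0.0223,0,-1]]

```text
clock: 14.65
eef_pos: [0.6248, 0.077, 0.1344]
tcp_rot: [0.0, 0.749, 0.663, 0.0]
wrist_force: [0.7, -0.0, -1.7]
grip_width: 0.0437
grip_force: 31.1
```

```bash
python3 - <<'E'
from h import *
p=grab('wrist','w6.png'); t,R=tool(); print(t)
for l in('spacer','block','jaw_face','plate'): print(l,[(np.round(r['location'],4),r['confidence']) for r in spotter.pinpoint(p,l)[:2]])
t,R=tool(); print(t,sense()['qvel'].max() if hasattr(sense()['qvel'],'max') else max(sense()['qvel'])); m=getmask(p,'plate',t)
if m: print(m[2],[fit([(p,m[1].astype(float))],t[0],t[1],z0=t[2]-.0195,free=f,dy=.018,y0=-.12,span=.1) for f in(0,1)])
plan([.6242,.0800,.034],-6.8,5)
E
```

```text
[0.62747302 0.08721864 0.13401312]
spacer [(array([0.6265, 0.1032, 0.0115]), 0.91)]
block [(array([0.6276, 0.1272, 0.013 ]), 0.93)]
jaw_face [(array([0.6289, 0.1555, 0.037 ]), 0.78)]
plate [(array([0.6257, 0.0793, 0.1126]), 0.79)]
[0.62394838 0.07476344 0.13407796] 0.023326129773586078
[-0.0006, 0.0011, -0.004, 0.0017, -0.0001, 0.0267]
[-0.0006, 0.0011, -0.004, 0.0017, -0.0001, 0.0267]
[-0.0006, 0.0011, -0.004, 0.0017, -0.0001, 0.0267]
[-0.0006, 0.0011, -0.004, 0.0017, -0.0001, 0.0267]
[-0.0006, 0.0011, -0.004, 0.0017, -0.0001, 0.0267]
```

View pics/w6.png

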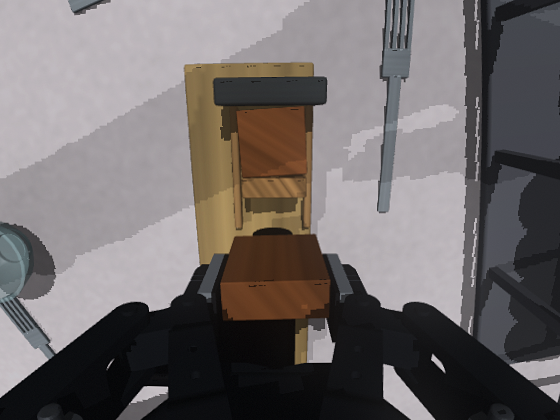

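The plate is held level at (275,260). Spacer, block and jaw are visible beyond it, square and in place. The arm was still settling, so I measure again.

```bash
python3 - <<'E'
from h import *
p=grab('wrist','w7.png'); t,R=tool(); print(t)
for l in('plate','spacer','block'):
    for r in spotter.masks_of(p,l)[:3]:
        ys,xs=np.nonzero(r['pixels']); print(l,r['confidence'],xs.mean().round(1),ys.mean().round(1),len(xs),xs.min(),xs.max(),ys.min(),ys.max())
        if l=='plate' and abs(ys.mean()-275)<25: print([fit([(p,r['pixels'].astype(float))],t[0],t[1],z0=t[2]-.0195,free=f,dy=.018,y0=-.12,span=.1) for f in(0,1)])
        if l=='spacer' and abs(ys.mean()-190)<15:
            # spacer's top face: near edge row
            m=r['pixels']; row=[np.nonzero(m[:,c])[0].max() for c in (252,275,298)]; print('near edge',onplane(p,[[c,q+.5] for c,q in zip((252,275,298),row)],.062).round(4), onplane(p,[[xs.mean(),ys.mean()]],.062))
t,R=tool(); print(t)
plan([.6242,.0800,.034],-6.8,5)
E
```

```text
[0.6239141  0.07336135 0.13437996]
plate 0.7 274.6 278.7 8581 220 330 234 320
[(array([ 0.6249,  0.0749, -0.0677,  0.018 ]), np.float64(0.061)), (array([ 0.625 ,  0.0747, -0.0989,  0.0163]), np.float64(0.037))]
spacer 0.62 275.4 181.3 1419 243 307 169 192
near edge [[0.6118 0.0948 0.062 ]
 [0.6274 0.0928 0.062 ]
 [0.6429 0.0909 0.062 ]] [[0.62856433 0.10056066 0.062     ]]
block 0.75 273.1 136.2 4649 237 308 100 171
[0.62418301 0.07386624 0.13453849]
[0.0001, 0.0001, -0.0045, 0.0016, -0.0002, 0.0268]
[0.0001, 0.0001, -0.0045, 0.0016, -0.0002, 0.0268]
[0.0001, 0.0001, -0.0045, 0.0016, -0.0002, 0.0268]
[0.0001, 0.0001, -0.0045, 0.0016, -0.0002, 0.0268]
[0.0001, 0.0001, -0.0045, 0.0016, -0.0002, 0.0268]
```

step_arm:
  deltas:
    - [[0,0,-0.0045,0.0019,0.0001,0.0268,-1],[0,0,-0.0045,0.0019,0.0001,0.0268,-1],[0,0,-0.0045,0.0019,0.0001,0.0268,-1],[0,0,-0.0045,0.0018,0.0001,0.0268,-1],[0,0,-0.0045,0.0018,0.0001,0.0268,-1],[0,0,0,0,0,0,-1],[0,0,0,0,0,0.0015,-1],[0,0,0,0,0,0.001,-1],[0,0,0,0,0,0,-1],[0,0,0,0,0,0,-1]]

```text
clock: 16.4
eef_pos: [0.6257, 0.0823, 0.0322]
tcp_rot: [0.0, 0.747, 0.665, 0.0]
wrist_force: [0.2, 0.4, 0.5]
grip_width: 0.0435
grip_force: 30.8
```

```bash
python3 - <<'E'
from h import *
p=grab('wrist','w8.png'); s=sense();print(tool()[0],s['wrist_force'],s['grip_width'])
i=cv2.imread('pics/w8.png')[100:400,140:420]; cv2.imwrite('pics/w8c.png',cv2.resize(i,None,fx=2,fy=2,interpolation=cv2.INTER_CUBIC))
E
```

```text
[0.62569782 0.0823149  0.03215747] [-0.05672503  0.12871467 -0.41191494] 0.043351229245249964
```

View pics/w8c.png

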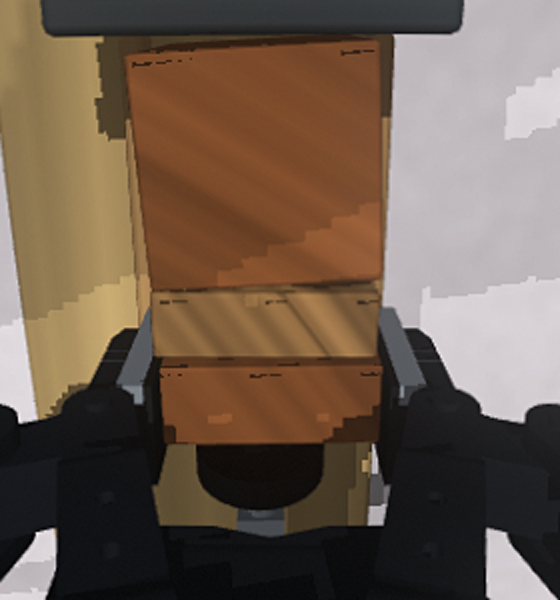

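The plate stands in line with the spacer with almost no gap, and the pad is behind it at (260,475) in the crop. Lower, release, lift.

step_arm:
  deltas:
    - [[0,0,0,0,0,0.0012,-1],[0,0,0,0,0,0,-1],[0,0,0,0,0,0,0.2],[0,0,0,0,0,0,0.4],[0,0,0,0,0,0,0.6],[0,0,0,0,0,-0.01,0.6],[0,0,0,0,0,-0.05,0.6],[0,0,0,0,0,-0.07,1],[0,0,0,0,0,0,1],[0,0,0,0,0,0,1]]

```text
clock: 17.7
eef_pos: [0.6253, 0.0824, 0.1287]
tcp_rot: [-0.0, 0.747, 0.665, 0.0]
wrist_force: [-0.3, 0.4, -0.1]
grip_width: 0.0856
grip_force: 0.0
```

```bash
cat > f.py <<'E'
from h import *
O=np.array([.6062,-.0445]); a=-.119
def cf(L): c,s=np.cos(a),np.sin(a); d=np.array(L[:2])-O; return np.round([c*d[0]+s*d[1],-s*d[0]+c*d[1],L[2]],4)
def wf(x,y): c,s=np.cos(a),np.sin(a); return O+[c*x-s*y,s*x+c*y]
if __name__=='__main__':
    for n in('wrist','top'):
        p=grab(n)
        for l in('clamp','jaw_face','block','spacer','plate','pad','trigger_post','handle_mid'): print(n,l,[(cf(r['location']),round(r['confidence'],2)) for r in spotter.pinpoint(p,l)[:1]])
    print(tool()[0],wf(-.112,-.018))
E
python3 f.py
```

```text
wrist clamp [(array([-0.0018, -0.0019, -0.0056]), 0.71)]
wrist jaw_face [(array([0.0032, 0.2012, 0.0375]), 0.65)]
wrist block [(array([0.0049, 0.1751, 0.0093]), 0.65)]
wrist spacer [(array([0.0041, 0.1482, 0.012 ]), 0.6)]
wrist plate [(array([0.002 , 0.1311, 0.0074]), 0.57)]
wrist pad [(array([0.0062, 0.1076, 0.0371]), 0.64)]
wrist trigger_post []
wrist handle_mid [(array([0.0003, 0.1468, 0.0117]), 0.25)]
top clamp [(array([0.0002, 0.0032, 0.0001]), 0.67)]
top jaw_face [(array([-0.0016,  0.2008,  0.0418]), 0.69)]
top block [(array([0.0031, 0.1783, 0.0115]), 0.58)]
top spacer [(array([0.0025, 0.2016, 0.037 ]), 0.72)]
top plate [(array([0.0023, 0.1279, 0.01  ]), 0.57)]
top pad [(array([0.0036, 0.1047, 0.0361]), 0.38)]
top trigger_post [(array([-0.1036,  0.0089,  0.031 ]), 0.63)]
top handle_mid [(array([-0.1099, -0.0233,  0.038 ]), 0.79)]
[0.62563659 0.08228146 0.12858254] [ 0.49285513 -0.04907614]
```

Both parts read as standing in the pocket. Now I turn the gripper and go above the handle and trigger, with the camera side over the clamp.

```bash
sed -i 's/O=np.array.*;/O=np.array([.6083,-.0458]);/' f.py; python3 -c "
from h import *
plan([.495,-.0504,.14],-96.8,9)"
```

```text
[-0.0, -0.0001, 1.0015, -0.0218, -0.0169, -0.0017]
[-0.0, -0.0001, 1.0015, -0.0244, -0.0129, -0.0017]
[-0.0, -0.0001, 1.0015, -0.0263, -0.0085, -0.0017]
[-0.0, -0.0001, 1.0015, -0.0273, -0.0038, -0.0017]
[-0.0, -0.0001, 1.0015, -0.0276, 0.001, -0.0017]
[-0.0, -0.0001, 1.0015, -0.027, 0.0058, -0.0017]
[-0.0, -0.0001, 1.0015, -0.0255, 0.0104, -0.0017]
[-0.0, -0.0001, 1.0015, -0.0233, 0.0147, -0.0017]
[-0.0, -0.0001, 1.0015, -0.0204, 0.0185, -0.0017]
```

step_arm:
  deltas:
    - [[0,0,1,-0.0218,-0.017,-0.0017,1],[0,0,1,-0.0244,-0.013,-0.0017,1],[0,0,1,-0.0263,-0.0085,-0.0017,1],[0,0,1,-0.0273,-0.0038,-0.0017,1],[0,0,1,-0.0276,0.001,-0.0017,1],[0,0,1,-0.027,0.0058,-0.0017,1],[0,0,1,-0.0255,0.0104,-0.0017,1],[0,0,1,-0.0233,0.0147,-0.0017,1],[0,0,1,-0.0204,0.0185,-0.0017,1],[0,0,0,0,0,0,1]]

```text
clock: 19.85
eef_pos: [0.4942, -0.0513, 0.1401]
tcp_rot: [-0.0, 0.998, -0.058, -0.0]
wrist_force: [-0.2, 1.2, -0.4]
grip_width: 0.0853
grip_force: 0.0
```

```bash
cat > g.py <<'E'
from f import *
import sys
for n in('wrist','top','scene')[:int(sys.argv[1])]:
    p=grab(n)
    for l in('handle_mid','trigger_post','pad','plate','spacer','clamp')[:int(sys.argv[2])]: print(n,l,[(cf(r['location']),round(r['confidence'],2)) for r in spotter.pinpoint(p,l)[:1]])
    if n=='wrist':
        for l in('handle_mid','pad','plate')[:1]: print('masks',l,[(r['confidence'],[f(v) for v in np.nonzero(r['pixels'])[::-1] for f in(np.min,np.max)]) for r in spotter.masks_of(p,l)[:1]])
s=sense(); t,R=tool(); print('tcp',t,'cf',cf(t),'yaw',np.degrees(np.arctan2(R[1,1],R[0,1])),np.round(s['joint_pos'],2),s['clock'],s['wrist_force'])
E
python3 g.py 3 6
```

```text
wrist handle_mid [(array([-0.112 , -0.0274,  0.0395]), 0.88)]
wrist trigger_post [(array([-0.1088,  0.0103,  0.0392]), 0.9)]
wrist pad [(array([0.0022, 0.1078, 0.0368]), 0.69)]
wrist plate [(array([-0.0004,  0.1343,  0.0119]), 0.59)]
wrist spacer []
wrist clamp [(array([-0.003 , -0.0004, -0.0064]), 0.92)]
masks handle_mid [(0.82, [np.int64(0), np.int64(485), np.int64(12), np.int64(260)])]
top handle_mid [(array([-0.0009,  0.1763,  0.0114]), 0.66)]
top trigger_post [(array([ 0.0011,  0.4577, -0.0024]), 0.24)]
top pad [(array([-0.0005,  0.1028,  0.0385]), 0.61)]
top plate [(array([0.0022, 0.1279, 0.0114]), 0.65)]
top spacer [(array([0.0009, 0.1036, 0.0372]), 0.62)]
top clamp [(array([0.0982, 0.2082, 0.0031]), 0.35)]
scene handle_mid [(array([-0.115 , -0.0237,  0.0388]), 0.74)]
scene trigger_post [(array([-0.1126,  0.0123,  0.0378]), 0.56)]
scene pad [(array([-0.0038,  0.1004,  0.0341]), 0.58)]
scene plate [(array([0.0014, 0.1322, 0.0104]), 0.69)]
scene spacer [(array([0.0025, 0.1477, 0.0119]), 0.52)]
scene clamp [(array([-0.0028,  0.0041,  0.0016]), 0.8)]
tcp [ 0.49492723 -0.05043718  0.14000285] cf [-0.112  -0.0181  0.14  ] yaw -96.66621453275046 [-0.74  0.42  0.97  2.08 -0.46  0.87 -1.19] 20.95 [0.17023216 0.50136157 0.59516114]
```

Handle and post are at clamp y −26 and about +10 mm, as the text says. I'll descend to straddle both and begin the first gentle squeeze, with grip limited to 20 N.

step_arm:
  deltas:
    - [[0,0,0,0,0,0.036,1],[0,0,0,0,0,0.036,1],[0,0,0,0,0,0.036,1],[0,0,0,0,0,0.036,1],[0,0,0,0,0,0,1],[0,0,0,0,0,0,1],[0,0,0,0,0,0,0.5],[0,0,0,0,0,0,0.3],[0,0,0,0,0,0,0.1],[0,0,0,0,0,0,0.1]]
  newtons: 20

```text
clock: 22.2
eef_pos: [0.4957, -0.0481, 0.0327]
tcp_rot: [-0.002, 0.998, -0.057, 0.0]
wrist_force: [-0.2, 6.3, 5.0]
grip_width: 0.047
grip_force: 2.8
```

```bash
python3 g.py 1 3
```

```text
wrist handle_mid [(array([-0.1143, -0.027 ,  0.0383]), 0.8)]
wrist trigger_post []
wrist pad []
masks handle_mid [(0.84, [np.int64(0), np.int64(559), np.int64(0), np.int64(366)])]
tcp [ 0.49565079 -0.04811969  0.03265931] cf [-0.1116 -0.0157  0.0327] yaw -96.56149210206155 [-0.57  0.58  0.77  2.15 -0.68  0.67 -1.01] 22.45 [-0.31205263  6.39897671  4.85471034]
```

step_arm:
  deltas:
    - [[0,0,0,0,0,0,0],[0,0,0,0,0,0,0],[0,0,0,0,0,0,-0.1],[0,0,0,0,0,0,-0.1],[0,0,0,0,0,0,-0.2],[0,0,0,0,0,0,-0.2],[0,0,0,0,0,0,-0.3],[0,0,0,0,0,0,-0.3],[0,0,0,0,0,0,-0.35],[0,0,0,0,0,0,-0.35]]

```text
clock: 23.7
eef_pos: [0.4954, -0.0501, 0.033]
tcp_rot: [-0.001, 0.998, -0.058, 0.001]
wrist_force: [-2.3, 1.7, 7.8]
grip_width: 0.0297
grip_force: 19.7
```

```bash
python3 g.py 3 4
```

```text
wrist handle_mid [(array([-0.0059,  0.0006, -0.003 ]), 0.48)]
wrist trigger_post [(array([-0.1074, -0.0094,  0.0405]), 0.66)]
wrist pad []
wrist plate []
masks handle_mid [(0.72, [np.int64(0), np.int64(559), np.int64(0), np.int64(365)])]
top handle_mid []
top trigger_post []
top pad [(array([-0.0002,  0.1167,  0.0364]), 0.59)]
top plate [(array([0.0007, 0.1271, 0.013 ]), 0.51)]
scene handle_mid [(array([-0.1121, -0.0264,  0.0356]), 0.79)]
scene trigger_post [(array([-0.0032,  0.1151,  0.0341]), 0.53)]
scene pad [(array([0.0003, 0.1134, 0.0353]), 0.42)]
scene plate [(array([0.0008, 0.1283, 0.0094]), 0.49)]
tcp [ 0.49539594 -0.05012307  0.0329933 ] cf [-0.1116 -0.0177  0.033 ] yaw -96.61582697036387 [-0.57  0.58  0.77  2.15 -0.68  0.67 -1.01] 24.5 [-1.19308463  2.36205792  7.50901521]
```

First full stroke done: width 29.7 mm, and the pad went forward about 11 mm. Next stroke.

step_arm:
  deltas:
    - [[0,0,0,0,0,0,0.7],[0,0,0,0,0,0,0.7],[0,0,0,0,0,0,0.7],[0,0,0,0,0,0,0.7],[0,0,0,0,0,0,0.4],[0,0,0,0,0,0,0.3],[0,0,0,0,0,0,0.2],[0,0,0,0,0,0,0.1],[0,0,0,0,0,0,0],[0,0,0,0,0,0,0]]

```text
clock: 25.75
eef_pos: [0.4951, -0.0483, 0.0321]
tcp_rot: [-0.002, 0.998, -0.057, -0.0]
wrist_force: [0.2, 5.5, 4.5]
grip_width: 0.0426
grip_force: 3.1
```

step_arm:
  deltas:
    - [[0,0,0,0,0,0,0],[0,0,0,0,0,0,-0.05],[0,0,0,0,0,0,-0.1],[0,0,0,0,0,0,-0.15],[0,0,0,0,0,0,-0.15],[0,0,0,0,0,0,-0.2],[0,0,0,0,0,0,-0.25],[0,0,0,0,0,0,-0.3],[0,0,0,0,0,0,-0.35],[0,0,0,0,0,0,-0.35]]

```text
clock: 27.0
eef_pos: [0.495, -0.0501, 0.0326]
tcp_rot: [-0.001, 0.998, -0.058, -0.0]
wrist_force: [-1.1, 4.1, 8.6]
grip_width: 0.0295
grip_force: 20.1
```

```bash
cat > k.py <<'E'
from f import *
for n in('top','scene'):
    p=grab(n)
    for l in('pad','plate','spacer','block'): print(n,l,[(cf(r['location']),round(r['confidence'],2)) for r in spotter.pinpoint(p,l)[:1]])
s=sense(); print(cf(tool()[0]),s['grip_width'],s['grip_force'],s['wrist_force'],s['clock'])
E
python3 k.py
```

```text
top pad [(array([-0.0025,  0.1251,  0.0379]), 0.38)]
top plate [(array([0.0016, 0.1319, 0.0124]), 0.74)]
top spacer [(array([-0.0004,  0.1465,  0.0148]), 0.63)]
top block [(array([-0.0013,  0.1795,  0.0143]), 0.79)]
scene pad [(array([0.0015, 0.1216, 0.0347]), 0.39)]
scene plate [(array([0.0015, 0.1349, 0.0112]), 0.66)]
scene spacer [(array([0.0015, 0.149 , 0.0122]), 0.39)]
scene block [(array([0.004 , 0.1808, 0.0152]), 0.58)]
[-0.112  -0.0178  0.0326] 0.029225585800392046 20.08516788482666 [-1.60415307  2.67378857  8.33959923] 27.5
```

step_arm:
  deltas:
    - [[0,0,0,0,0,0,0.7],[0,0,0,0,0,0,0.7],[0,0,0,0,0,0,0.7],[0,0,0,0,0,0,0.7],[0,0,0,0,0,0,0.4],[0,0,0,0,0,0,0.3],[0,0,0,0,0,0,0.25],[0,0,0,0,0,0,0.2],[0,0,0,0,0,0,0.15],[0,0,0,0,0,0,0.15]]

```text
clock: 28.75
eef_pos: [0.4952, -0.0485, 0.0322]
tcp_rot: [-0.002, 0.998, -0.057, -0.0]
wrist_force: [-1.0, 5.8, 5.4]
grip_width: 0.0494
grip_force: 3.2
```

step_arm:
  deltas:
    - [[0,0,0,0,0,0,0.1],[0,0,0,0,0,0,0.1],[0,0,0,0,0,0,0.05],[0,0,0,0,0,0,0.05],[0,0,0,0,0,0,0.05],[0,0,0,0,0,0,0.05],[0,0,0,0,0,0,0],[0,0,0,0,0,0,0],[0,0,0,0,0,0,0],[0,0,0,0,0,0,0]]

```text
clock: 30.0
eef_pos: [0.4954, -0.0472, 0.0323]
tcp_rot: [-0.003, 0.998, -0.057, -0.0]
wrist_force: [-0.2, 9.2, 6.7]
grip_width: 0.0429
grip_force: 4.6
```

```bash
python3 k.py
```

```text
top pad [(array([-1.000e-04,  1.278e-01,  3.920e-02]), 0.39)]
top plate [(array([0.0014, 0.132 , 0.0128]), 0.5)]
top spacer [(array([0.0019, 0.1327, 0.0108]), 0.54)]
top block [(array([-0.0014,  0.1794,  0.0116]), 0.89)]
scene pad [(array([-0.1139, -0.0231,  0.0397]), 0.64)]
scene plate [(array([0.004 , 0.1351, 0.0118]), 0.47)]
scene spacer [(array([0.0038, 0.1531, 0.0143]), 0.57)]
scene block [(array([0.0053, 0.183 , 0.0143]), 0.62)]
[-0.112  -0.0148  0.0323] 0.04269498248230253 4.5815518498420715 [0.09769908 9.54787715 6.7772244 ] 30.5
```

The pad is now building pressure (post force about 9 N, trigger about 8 mm in). I continue in small steps.

step_arm:
  deltas:
    - [[0,0,0,0,0,0,-0.02],[0,0,0,0,0,0,-0.02],[0,0,0,0,0,0,-0.04],[0,0,0,0,0,0,-0.04],[0,0,0,0,0,0,-0.06],[0,0,0,0,0,0,-0.06],[0,0,0,0,0,0,-0.08],[0,0,0,0,0,0,-0.08],[0,0,0,0,0,0,-0.08],[0,0,0,0,0,0,-0.08]]

```text
clock: 31.75
eef_pos: [0.4955, -0.0463, 0.0324]
tcp_rot: [-0.003, 0.998, -0.057, -0.001]
wrist_force: [-0.8, 11.5, 9.4]
grip_width: 0.0395
grip_force: 5.6
```

```bash
python3 -c "
from f import *
s=sense(); print(cf(tool()[0]),s['grip_width'],s['grip_force'],s['wrist_force'],s['moment'],s['clock'])"
```

```text
[-0.1119 -0.0138  0.0324] 0.039483628900238286 5.603211969137192 [-0.84714554 11.47041324  9.3978094 ] [ 2.50206027  0.03982852 -0.02153311] 31.75
```

step_arm:
  deltas:
    - [[0,0,0,0,0,0,-0.1],[0,0,0,0,0,0,-0.1],[0,0,0,0,0,0,-0.11],[0,0,0,0,0,0,-0.11],[0,0,0,0,0,0,-0.12],[0,0,0,0,0,0,-0.12],[0,0,0,0,0,0,-0.13],[0,0,0,0,0,0,-0.13],[0,0,0,0,0,0,-0.13],[0,0,0,0,0,0,-0.13]]

```text
clock: 33.0
eef_pos: [0.4955, -0.0463, 0.0325]
tcp_rot: [-0.003, 0.998, -0.057, -0.001]
wrist_force: [-2.1, 11.2, 10.4]
grip_width: 0.0375
grip_force: 8.3
```

```bash
python3 -c "
from f import *
s=sense(); print(cf(tool()[0]),s['grip_width'],s['grip_force'],s['wrist_force'],s['moment'],s['clock'])"
```

```text
[-0.1119 -0.0139  0.0325] 0.03747882993675292 8.269967995584011 [-2.06485843 11.15790263 10.40998005] [2.51741607 0.10854924 0.09264088] 33.0
```

step_arm:
  deltas:
    - [[0,0,0,0,0,0,-0.14],[0,0,0,0,0,0,-0.14],[0,0,0,0,0,0,-0.15],[0,0,0,0,0,0,-0.15],[0,0,0,0,0,0,-0.16],[0,0,0,0,0,0,-0.16],[0,0,0,0,0,0,-0.16],[0,0,0,0,0,0,-0.16],[0,0,0,0,0,0,-0.16],[0,0,0,0,0,0,-0.16]]

```text
clock: 34.25
eef_pos: [0.4954, -0.0468, 0.0326]
tcp_rot: [-0.003, 0.998, -0.057, -0.0]
wrist_force: [-1.9, 10.4, 11.3]
grip_width: 0.036
grip_force: 10.9
```

```bash
python3 -c "
from f import *
s=sense(); print(cf(tool()[0]),s['grip_width'],s['grip_force'],s['wrist_force'],s['moment'],s['clock'])"; python3 k.py
```

```text
[-0.1119 -0.0144  0.0326] 0.035985993949173706 10.87567649781704 [-1.92323969 10.43689996 11.31972342] [2.16183767 0.29960513 0.13617645] 34.25
top pad [(array([-0.0028,  0.0002,  0.0013]), 0.45)]
top plate [(array([0.0027, 0.1326, 0.0119]), 0.58)]
top spacer [(array([-0.0047,  0.1513,  0.013 ]), 0.65)]
top block [(array([-0.002 ,  0.1748,  0.0108]), 0.84)]
scene pad [(array([-0.0016,  0.1245,  0.0354]), 0.63)]
scene plate [(array([0.0002, 0.1332, 0.01  ]), 0.66)]
scene spacer [(array([0.0034, 0.1477, 0.0136]), 0.63)]
scene block [(array([0.0026, 0.1842, 0.0131]), 0.63)]
[-0.1119 -0.0145  0.0326] 0.035786872500203085 10.875559151172638 [-1.60521785 10.45425019 11.75338723] 34.75
```

step_arm:
  deltas:
    - [[0,0,0,0,0,0,-0.165],[0,0,0,0,0,0,-0.17],[0,0,0,0,0,0,-0.17],[0,0,0,0,0,0,-0.17],[0,0,0,0,0,0,-0.17],[0,0,0,0,0,0,-0.17],[0,0,0,0,0,0,-0.17],[0,0,0,0,0,0,-0.17],[0,0,0,0,0,0,-0.17],[0,0,0,0,0,0,-0.17]]

```text
clock: 36.0
eef_pos: [0.4954, -0.047, 0.0327]
tcp_rot: [-0.003, 0.998, -0.057, -0.0]
wrist_force: [-0.8, 11.0, 11.6]
grip_width: 0.0358
grip_force: 11.9
```

```bash
python3 -c "
from f import *
s=sense(); print(cf(tool()[0]),s['grip_width'],s['grip_force'],s['wrist_force'],s['clock'])
F=s['grip_force']+s['wrist_force'][1]/2
print(F)
if 14<F<21: print(order.hand_in())"
```

```text
[-0.1119 -0.0146  0.0327] 0.035784561794521476 11.874853000044823 [-0.77279792 11.00754744 11.55024892] 36.0
17.37862671946582
the job is handed in; nothing more can be done
None
```

The job is handed in: spacer and plate stand in the pocket, and the trigger is still held squeezed at an estimated 17 N on the post, or roughly 14–15 N and 3.5–4 mm at the pad (worked out from grip and wrist forces, not measured); the hand-in returned no verdict.

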